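# Put the paint-jar roller into gear

### The job

Start the painter's jar roller, the machine with an amber jar lying on two rollers: take its ball-knobbed gear lever from the near end of its zigzag gate, along the first channel, across, and along the last channel into the notch at the far end, fully home, then let go. Leave the similar lever in the straight gate of the airbrush compressor as it is.

Things in the scene. Friction and masses are not known exactly. Their poses are not given: they have to be found in the camera images.
- mixer: Jar roller, grey, fixed, left or right on the table, yaw varies. Origin: on the table under the centre of its gate housing, 136 (x) by 112 (y) by 118 mm high with a bare aluminium gate plate on top. Its +x points from the gate to the two rollers with the amber jar (lower deck behind, x = 68 to 198 mm, 180 mm wide, jar top 126 mm high), +y to the left of that. A 9 mm steel stick rises through a 17 mm slot.
- selector_knob (a point): Centre of the lever's black ball knob, 34 mm across. The lever tilts both ways about a fixed point on the gate's axis, 10 mm above the table and 160 mm from the knob: knob height = 10 + sqrt(160^2 - x^2 - y^2) mm, with x, y in the mixer's frame. It starts in the first channel, within about 20 mm of its near end; 1 to 3 N of friction, no spring, it stays where it is left.
- run_notch (a point): Fixed point: where the knob's centre stands in the notch at the far end of the slot, mixer frame (45, 33, 160) mm. The slot's line, as knob x, y in the mixer's frame: near end (-45, -33), along +x to (0, -33), along +y to (0, 33), along +x to the far end (45, 33). The knob has about 6 mm of play either side of this line and past its ends and corners; the plate blocks short cuts.
- compressor_knob (a point): Centre of the like ball knob (34 mm) on the airbrush compressor, a similar grey 136 by 112 by 118 mm housing with a white tank behind it and a straight slot, on the other side of the table. The lever stands anywhere along its slot and is not to be moved.

How it is judged:
By the outcome, as a careful person would: the job done as asked, in the order asked, and still so for the second after the job is handed in, with the robot touching nothing.
It also fails if it takes over 34 s, if anything falls off the work surface, if the arm or the gripper's body presses on something with over 40 N, if the wrist force passes 120 N, or if a joint passes its speed limit or range.

### The arm

A 6-joint arm with a two-finger parallel gripper is mounted at the origin on the work surface. World frame = base frame: x ahead of the robot, y to its left, z up, the work surface at z = 0. Lengths are in m, angles in rad, forces in N, time in s.
With the tool pointing down it reaches from about 0.375 to 0.975 m from the base axis. Payload 3.8 kg.
Tool frame: the origin (TCP) lies midway between the tips of the shut fingers; the grasp point (between the pads) lies 19 mm behind it; z points along the fingers, y is the line along which they close (so a half turn about z gives the same grasp; the last joint's range is limited). The gripper opens to 88 mm and grips with 3 to 60 N. Pads are 18 mm wide; open, the fingers measure 123 mm over their backs; the gripper's body (75 mm by 187 mm) begins 45 mm behind the grasp point.
Start: joints at [-1.294, 0.264, 1.604, -0, 1.274, -0.037], TCP at [0.208, -0.642, 0.239] pointing down, gripper open.
Joint ranges: [-2.63, 2.63], [-0.94, 2.18], [0.31, 2.57], [-1.31, 4.45], [0, 2.66], [-2.55, 2.55]. Speed limits (rad/s): [2.57, 2.57, 3.14, 3.14, 3.14, 3.14].

### API

Orientations are given as a rotation vector (axis times angle).
In Python, from cell import manip, inverse_kinematics, cams, order gives the robot as it stands. Calls block until the motion is done:
- manip.move_pose(position, orientation): joint-space move of the TCP to a pose.
- manip.move_linear(position, rate=0.15, rot=None): straight line of the TCP; rot=None keeps the orientation; rate is the mean speed in m/s.
- manip.set_joints(angles): joint-space move.
- manip.set_gripper(opening, force=None): finger opening in m; force is the grip in N (None keeps the last); returns when the fingers have stopped.
- manip.dwell(seconds).
- inverse_kinematics(position, orientation): joint angles nearest the present ones, or None.
- manip.state(): the state.
- cams.capture(name): name is "side" or "top"; returns a dict with "image" (384x512x3 uint8, blue, green, red), "z_map" (384x512 float32, m along the optical axis (not along the pixel's ray), 0 where there is no reading), "intrinsics" (3x3 intrinsics, pixels), "k1" (the pictures are not rectified: a ray, as slopes to the right and down, at radius r is drawn at 1 + k1 r^2 times it, then the intrinsics apply), "position" and "orientation" of the camera in the world. Camera axes: x right, y down, z forward; pixel columns grow to the right and rows downward; lengths in m; the calibration is good to about 2 mm. A picture is of the moment at which its call begins.
A pose or a line that the arm cannot do raises manip.IKError and nothing moves.
- order.close_job(): hands the job in; it is judged then, once.
The state is a dict: "clock": time; "joint_pos": joint angles; "joint_velocities": joint speeds; "tau": joint torques, N m; "tool_pos": TCP position; "tcp_rot": TCP orientation; "contact_force": force on the tool from outside, world axes, zero at the start; "moment": the same for the moment, N m; "gripper_width": finger opening in m; "grasp_force": force on a finger pad.
Only numpy, scipy, OpenCV 4.12 (cv2) and the standard library are available. Lean on these libraries where they do the work, as an engineer would, in place of code of your own. Each camera call takes 0.05 s, during which the arm holds its last target. There are 200 camera calls.

## Working session

There is one attempt and no reset: what is moved stays moved. The work goes in short steps, each a Python script; the robot and the scene stay as the last script left them, time stands still between calls to the robot, and variables do not carry over. Pictures are saved under pics/ and viewed, at most 10 in all, crops included, and the job is handed in when it is done.

```bash
ls; mkdir -p pics; cat > h.py <<'E'
import numpy as np, cv2
from cell import manip, inverse_kinematics, cams, order
from scipy.spatial.transform import Rotation as R
def world(c):
    "world points of every pixel (HxWx3), nan where no depth"
    K=c["intrinsics"]; D=np.array([c["k1"],0,0,0.])
    h,w=c["z_map"].shape; u,v=np.meshgrid(np.arange(w),np.arange(h))
    p=np.stack([u,v],-1).reshape(-1,1,2).astype(float)
    n=cv2.undistortPoints(p,K,D).reshape(h,w,2)
    z=np.where(c["z_map"]>0,c["z_map"],np.nan)
    P=np.dstack([n[...,0]*z,n[...,1]*z,z])
    o=np.array(c["orientation"]); Rm=o if o.shape==(3,3) else R.from_rotvec(o).as_matrix()
    return P@Rm.T+np.array(c["position"])
E
python3 - <<'E'
from h import *
import pickle
cs={n:cams.capture(n) for n in("top","side")}
pickle.dump(cs,open("c0.pkl","wb"))
for n,c in cs.items(): print(n,c["position"],c["orientation"],c["intrinsics"],c["k1"])
cv2.imwrite("pics/a.png",np.vstack([cs["top"]["image"],cs["side"]["image"]])[:, :]) 
cv2.imwrite("pics/a.png",cv2.resize(cv2.imread("pics/a.png"),(400,600)))
cv2.imwrite("pics/top.png",cs["top"]["image"]);cv2.imwrite("pics/side.png",cs["side"]["image"])
print(manip.state())
E
```

```text
pics
top [0.39074728 0.01901779 0.97114087] [-2.11212355  2.15068004 -0.17012954] [[366.5142969    0.         254.048025  ]
 [  0.         366.5142969  190.13182486]
 [  0.           0.           1.        ]] -0.038642943593447596
side [0.24842289 0.46165818 0.64956087] [-0.76352291  2.61002775 -1.11497851] [[363.92521862   0.         254.85807159]
 [  0.         363.92521862 189.44722593]
 [  0.           0.           1.        ]] -0.1034718051592101
{'clock': 0.1, 'joint_pos': array([-1.29392295e+00,  2.64702752e-01,  1.60518041e+00, -3.14149110e-05,
        1.27367492e+00, -3.68928897e-02]), 'joint_velocities': array([ 0.00064024, -0.0031178 , -0.0028282 ,  0.00012067,  0.00039707,
       -0.00064269]), 'tau': array([-4.72202919e-04, -5.03619647e+01, -3.58070397e+01,  7.31326011e-02,
        2.32747151e-02, -5.28114265e-05]), 'tool_pos': array([ 0.20816118, -0.64146296,  0.23752648]), 'tcp_rot': array([-3.10108487e+00, -4.90553631e-01,  4.16130164e-04]), 'contact_force': array([ 0.00289352, -0.02820881, -0.09016742]), 'moment': array([ 0.05668861, -0.01514593, -0.00519285]), 'grasp_force': 0.0, 'gripper_width': 0.08816479876983997}
```

View pics/top.png

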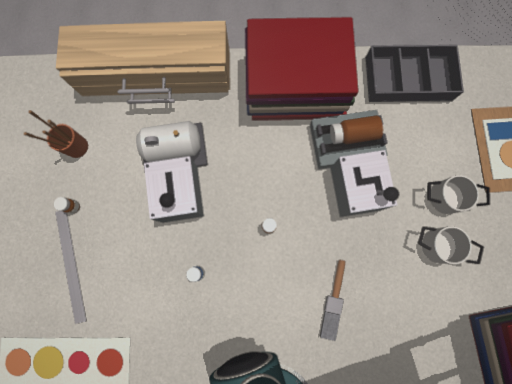

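View pics/side.png

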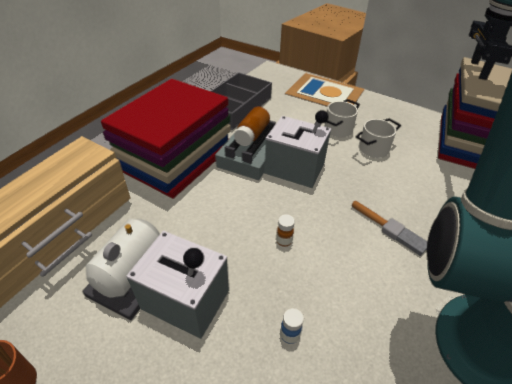

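The top view shows the mixer at the right (plate around px 367,182, knob at 391,194, near right end of its Z slot). The compressor is at the left (knob at 167,200), and there are mugs right of the mixer at about (458,193). Next I'll fit the plate and the knob.

```bash
python3 - <<'E'
from h import *
import pickle
cs=pickle.load(open("c0.pkl","rb"))
c=cs["top"]; W=world(c); im=c["image"].astype(int)
sl=np.zeros(im.shape[:2],bool); sl[140:225,320:415]=1
m=sl&(abs(W[...,2]-0.118)<0.006)
P=W[m]; print(len(P),np.median(P[:,2]))
rect=cv2.minAreaRect((P[:,:2]*1000).astype(np.float32)); print(rect); print(cv2.boxPoints(rect))
for n,box in(("top",(180,210,378,405)),("side",(105,128,310,332))):
    c=cs[n];W=world(c);im=c["image"];s=np.zeros(im.shape[:2],bool);s[box[0]:box[1],box[2]:box[3]]=1
    k=s&(im.max(2)<60)&(W[...,2]>0.135)
    Q=W[k]; A=np.c_[2*Q,np.ones(len(Q))]; x=np.linalg.lstsq(A,(Q**2).sum(1),rcond=None)[0]
    print(n,len(Q),Q.mean(0),Q.max(0),Q.min(0),"sphere",x[:3],np.sqrt(x[3]+x[:3]@x[:3]), np.argwhere(k).mean(0))
W=world(cs["top"])
# heights of neighbours
for nm,b in dict(mug1=(170,215,425,495),mug2=(220,270,415,485),jar=(110,165,310,390),book=(15,120,245,358)).items():
    q=W[b[0]:b[1],b[2]:b[3]].reshape(-1,3); q=q[q[:,2]>0.03]; print(nm,np.nanpercentile(q,[1,99],axis=0).round(3).tolist())
E
```

```text
2220 0.11662115343947554
((551.9805297851562, -247.17430114746094), (136.8955535888672, 114.8792724609375), 7.910027503967285)
[[ 476.2793  -199.70084]
 [ 492.08875 -313.48706]
 [ 627.68176 -294.64777]
 [ 611.8723  -180.86154]]
top 144 [ 0.51155905 -0.27862313  0.17118216] [ 0.52504776 -0.26680748  0.17761467] [ 0.49754973 -0.29243119  0.15975313] sphere [ 0.51229795 -0.28297991  0.16211292] 0.014784680192640053 [193.59722222 390.53472222]
side 127 [ 0.50848514 -0.27253164  0.16569289] [ 0.52376296 -0.26223512  0.17732185] [ 0.49514382 -0.28662804  0.14548789] sphere [ 0.51136716 -0.28010565  0.16135314] 0.014896911731560263 [116.81102362 321.52755906]
mug1 [[0.481, -0.57, 0.031], [0.568, -0.412, 0.076]]
mug2 [[0.352, -0.535, 0.031], [0.443, -0.38, 0.076]]
jar [[0.593, -0.314, 0.036], [0.754, -0.135, 0.125]]
book [[0.739, -0.224, 0.04], [0.949, 0.037, 0.169]]
```

Mixer is at (0.552, -0.247) with yaw 7.9°, and the knob is near (0.512, -0.282, 0.162). I'll grasp it with the tool pointing down and the fingers closing along the mixer's y.

```bash
cat >> h.py <<'E'
yaw=np.radians(7.91); O=np.array([.5520,-.2472]); Rz=R.from_euler("z",yaw).as_matrix()[:2,:2]
rot=(R.from_euler("z",yaw)*R.from_euler("x",np.pi)).as_rotvec()
def tcp(x,y):
    "TCP (m) for the knob centre at mixer x,y (mm), gripped at the pads"
    p=O+Rz@np.array([x,y])/1000
    return np.r_[p,(10+np.sqrt(160**2-x*x-y*y)-19)/1000]
def loc():
    s=manip.state(); l=Rz.T@(s["tool_pos"][:2]-O)*1000
    print("t%.1f"%s["clock"],"xy",l.round(1),"z",s["tool_pos"][2].round(4),"F",s["contact_force"].round(1),"w",s["gripper_width"].round(4),"g",round(float(s["grasp_force"]),1))
E
python3 - <<'E'
from h import *
p=tcp(-44.5,-30.5)
manip.move_pose(p+[0,0,.075],rot); loc()
manip.move_linear(p,rate=.1); loc()
manip.set_gripper(.02,force=15); loc()
c=cams.capture("side"); cv2.imwrite("pics/g.png",cv2.resize(c["image"][60:220,230:430],(600,480)))
E
```

```text
Traceback (most recent call last):
  File "h.py", line 22, in loc
    print("t%.1f"%s["clock"],"xy",l.round(1),"z",s["tool_pos"][2].round(4),"F",s["contact_force"].round(1),"w",s["gripper_width"].round(4),"g",round(float(s["grasp_force"]),1))
                                                                                                               ^^^^^^^^^^^^^^^^^^^^^^^^
AttributeError: 'float' object has no attribute 'round'
```

```bash
sed -i 's/s\["gripper_width"\].round(4)/round(float(s["gripper_width"]),4)/' h.py
python3 - <<'E'
from h import *
p=tcp(-44.5,-30.5)
loc()
manip.move_linear(p,rate=.1); loc()
manip.set_gripper(.02,force=15); loc()
c=cams.capture("side"); cv2.imwrite("pics/g.png",cv2.resize(c["image"][60:220,230:430],(600,480)))
E
```

```text
t1.8 xy [-44.8 -31.3] z 0.2168 F [ 0.9 -0.9  0.2] w 0.0882 g 0.0
t2.7 xy [-44.1 -30.9] z 0.1423 F [0.6 0.2 0.1] w 0.0883 g 0.0
t3.6 xy [-44.5 -30.3] z 0.1415 F [ 0.3  0.9 -0.2] w 0.0322 g 14.9
```

View pics/g.png

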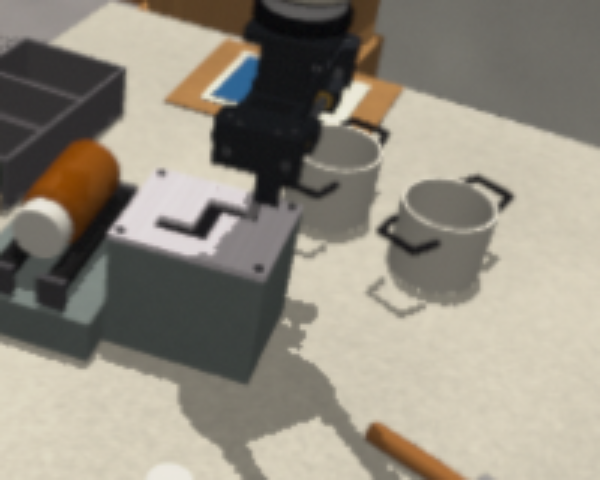

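The close-up shows the fingers at the near right end of the slot (crop px ~265,200). The grip is 15 N at 32 mm width, so the knob is held. Now I'll follow the slot.

```bash
python3 - <<'E'
from h import *
def go(a,b,n):
    for t in np.linspace(0,1,n+1)[1:]:
        x,y=np.array(a)+(np.array(b)-np.array(a))*t
        manip.move_linear(tcp(x,y),rate=.06); loc()
        if np.linalg.norm(manip.state()["contact_force"])>15: print("STOP"); return False
    return True
ok=go((-44.5,-30.5),(0,-32.5),4) and go((0,-32.5),(0,32.5),5)and go((0,32.5),(45,33),4)
c=cams.capture("side"); cv2.imwrite("pics/g2.png",cv2.resize(c["image"][60:220,230:430],(600,480)))
E
```

```text
t4.0 xy [-32.8 -30.9] z 0.1444 F [ 0.4  0.8 -0.3] w 0.0326 g 14.9
t4.3 xy [-21.6 -31.4] z 0.1462 F [ 0.   0.9 -0.6] w 0.0325 g 15.0
t4.7 xy [-10.6 -31.9] z 0.1472 F [ 0.   1.9 -1.8] w 0.0322 g 15.0
t5.0 xy [  0.5 -32.4] z 0.1475 F [ 0.3  1.3 -1.9] w 0.0326 g 15.0
t5.4 xy [  0.  -19.2] z 0.1497 F [ 0.8 -0.7 -4.9] w 0.0325 g 15.2
t5.7 xy [-0.  -5.8] z 0.1509 F [ 1.8 -0.9 -5.3] w 0.0324 g 15.2
t6.1 xy [0.1 7.2] z 0.1511 F [ 1.2  0.2 -2.5] w 0.0322 g 15.1
t6.5 xy [ 0.2 20.1] z 0.1501 F [ 2.  -1.5 -0.9] w 0.0321 g 15.0
t6.8 xy [ 0.1 33.1] z 0.1478 F [ 1.9 -0.6 -0.3] w 0.0323 g 15.0
t7.2 xy [11.7 32.9] z 0.1473 F [0.4 0.1 0.5] w 0.0323 g 14.9
t7.5 xy [23.1 33. ] z 0.1459 F [-0.1  0.8  1.1] w 0.0325 g 14.9
t7.9 xy [34.3 33. ] z 0.1438 F [0.1 1.  0.8] w 0.0324 g 14.9
t8.2 xy [45.5 33.1] z 0.1407 F [0.6 0.5 0.2] w 0.0322 g 14.9
```

View pics/g2.png

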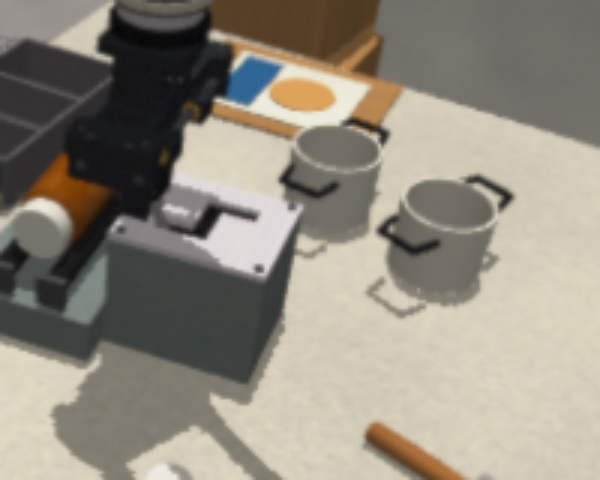

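The gripper is at the far-end notch position (the slot behind it is empty) and forces stayed small throughout. I'll release, lift and check where the knob stands.

```bash
python3 - <<'E'
from h import *
manip.set_gripper(.085); loc()
p=tcp(45,33); manip.move_linear(p+[0,0,.10],rate=.15)
manip.move_linear(p+np.array([-.1,-.25,.12]),rate=.3); loc()
cs={n:cams.capture(n) for n in("top","side")}
cv2.imwrite("pics/t3.png",cv2.resize(cs["top"]["image"][100:240,300:440],(560,560)))
for n,c in cs.items():
    W=world(c); L=(W[...,:2]-O)@Rz*1000; im=c["image"]
    k=(im.max(2)<70)&(W[...,2]>.14)&(W[...,2]<.19)&(np.hypot(L[...,0]-45,L[...,1]-33)<28)
    Q=W[k]; g=np.array([L[k][:,0].mean(),L[k][:,1].mean()])
    x=np.linalg.lstsq(np.c_[2*Q,np.ones(len(Q))],(Q**2).sum(1),rcond=None)[0]
    print(n,len(Q),"mean",g,"sphere",(x[:2]-O)@Rz*1000,x[2],np.sqrt(x[3]+x[:3]@x[:3]))
E
```

```text
t9.2 xy [45. 33.] z 0.141 F [-0.5  0.2 -0.1] w 0.0849 g 0.0
t11.0 xy [ -88.  -199.6] z 0.2602 F [-0.  -0.6  0.1] w 0.0852 g 0.0
top 153 mean [43.50340355 35.40727045] sphere [45.25790765 32.74181278] 0.1605988686130541 0.015453403438438151
side 131 mean [42.39947722 43.53578351] sphere [45.84181418 34.24178906] 0.16057004024895152 0.016156685108631032
```

View pics/t3.png

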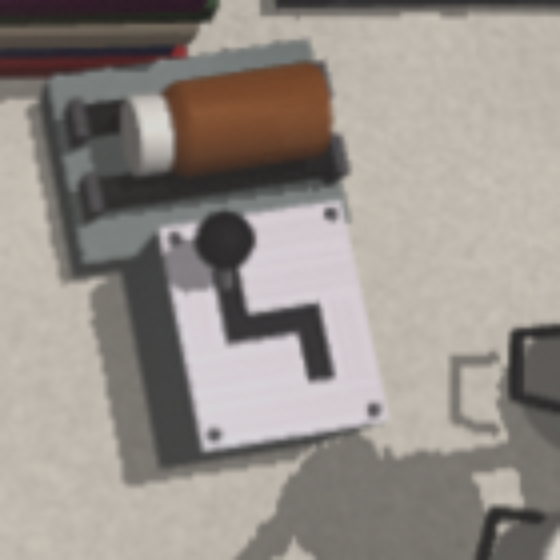

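The picture shows the knob at the far-left end of the Z slot (crop px 225,240). Both views measure it at (45.3–45.8, 32.7–34.2) mm in the mixer's frame, so it is in the notch and the arm is clear.

```bash
python3 -c "
from h import *
manip.dwell(.3); loc(); print(order.close_job())"
```

```text
t11.4 xy [ -87.9 -200.2] z 0.2611 F [-0.2 -0.2  0.2] w 0.0848 g 0.0
the job is handed in; nothing more can be done
None
```

The jar roller's lever went through the zigzag gate to the far notch and was released about 1 mm from the notch point (I did not push it against the end stop); the compressor lever was left alone, and the job was handed in at 11.4 s.

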